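# Click the stop sleeve onto the column support post

### The arm

A 6-joint arm with a two-finger parallel gripper is mounted at the origin on a cart in front of the work surface, level with it; the furniture and walls round the work are solid. World frame = base frame: x ahead of the robot, y to its left, z up, the work surface at z = 0. Lengths are in m, angles in degrees, forces in N, time in s.
With the tool pointing down it reaches from about 0.4 to 0.825 m from the base axis. Payload 7 kg.
Tool frame: the origin (TCP) lies between the finger pads; the fingertips stand 19 mm ahead of it and the grasp point (between the pads) is the TCP; z points along the fingers, y is the line along which they close (so a half turn about z gives the same grasp; the last joint's range is limited). The gripper opens to 88 mm and grips with 3 to 60 N. Pads are 19 mm wide; open, the fingers measure 130 mm over their backs; the gripper's body (78 mm by 193 mm) begins 47 mm behind the grasp point.
Start: joints at [91.106, 20.546, 0.682, 0, -70.136, -16.507], TCP at [0.179, 0.651, 0.223] pointing down, gripper open.
Joint ranges: [-176.03, 176.03], [-82.01, 121.73], [-58.28, 71.71], [-173.87, 95.51], [-174.79, -0.11], [-173.66, 173.66]. Speed limits (degrees/s): [136.94, 136.94, 172.46, 180, 180, 180].

### API

Orientations are given as [roll, pitch, yaw] about the fixed x, y, z axes, in that order (R = Rz(yaw) Ry(pitch) Rx(roll)).
In Python, from plant import r gives the robot as it stands. The module is installed in compiled form; this text tells all that it offers.
- The arm moves only by the shell command python3 -m pendant 'ROWS' [OPENING] [FORCE]. ROWS is JSON, a list of rows, each a list of 6 numbers: the shift along the tool's x, y, z in mm, then the turn, a rotation vector about the tool's x, y, z in rad. In form: [[tx, ty, tz, wx, wy, wz], ...]. A call has 1 to 20 rows; each row is the pose to reach, as a shift and turn from the pose commanded when the call began, along the tool's axes at that moment; what a row does not reach only later rows make up. A row lasts 1/8 s, in which the tool goes at most 62.5 mm and 10.7 degrees, less where a joint would pass 70% of its speed; a pose out of reach is approached as far as the arm can. A call with a gripper value outside its range is refused whole. OPENING is the finger opening in mm, from 0 to 87.6, set as the call begins (- or left out, the last holds). The fingers move at their own pace and stop on an object; FORCE is the grip in N (left out, the last holds). Time passes only in rows, so rows that repeat a pose let the fingers close. It gives the time, the measured TCP pose, the force, the opening and the grip force at its end, in the units of the state.
- r.get_state(): the state, without advancing time (a new reading comes with each control period).
- r.capture(name): name is "scene" or "top" or "wrist"; returns the picture (400x640x3 uint8, red, green, blue); there is no depth.
- r.camera_params(name): a dict with "mtx" (3x3 intrinsics, pixels), "rvec" (rotation vector, rad) and "tvec" (3), from world to camera coordinates, as OpenCV has them; the wrist camera has in their place "mount" (4x4, takes a point from camera to tool coordinates, whose origin is the TCP and whose axes are the flange's). Camera axes: x right, y down, z forward; pixel columns grow to the right and rows downward; lengths in m; the calibration is good to about 2 mm. A picture is of the moment at which its call begins: read the wrist's pose just before it. camera_params takes no time and is no camera call.
- r.close_job(): hands the job in; it is judged then, once.
The state is a dict: "time_s": time; "joints": joint angles; "qd": joint speeds; "joint_torque": joint torques, N m; "tcp_pos": TCP position; "eef_rot": TCP orientation; "contact_force": force on the tool from outside, world axes, zero at the start; "moment": the same for the moment, N m; "gripper_width": finger opening in m; "gripper_force": force on a finger pad.
Only numpy, scipy, OpenCV 4.12 (cv2) and the standard library are available. Lean on these libraries where they do the work, as an engineer would, in place of code of your own. Each camera call takes 0.05 s, during which the arm holds its last target. There are 200 camera calls.

### The job

Fit the loose metal stop sleeve onto the upright post of the little support stand: thread it over the post's pointed nose and push it straight down past the three sprung balls until you feel it click and it is down on the shoulder, then let go of it so that the balls keep it there. Push with feeling: the sleeve must never bear on the stand or its post with more than 20 N. Leave the other things on the bench where they are.

Things in the scene. Friction and masses are not known exactly. Their poses are not given: they have to be found in the camera images.
- stand: Support stand, fixed: dark round foot (90 mm across, 16 mm high), 24 mm tube with a 31 mm clamp ring (top 56 mm above the bench) and a thumbscrew (reaching 32 mm from the axis, 49 mm up), and in the tube an upright steel post. Origin: centre of the foot's underside, on the bench and the post's axis; z up along the post. The post's height setting varies and is not measured.
- clamp (a point): Point on the post's axis at the clamp ring's top, fixed on the stand. Out of it rises the post: a shoulder (25 mm disc) whose flat top is 62 to 95 mm above the bench, unknown each time; on it a rod, 13 mm diameter, straight to 44 mm above the shoulder, then a conical nose down to 5 mm at the tip, 57.5 mm above the shoulder (119 to 153 mm above the bench). z up.
- sleeve: Stop sleeve, loose: plain aluminium sleeve with two shallow grooves, upright on the bench, right of the stand. 32 mm outside diameter, 36 mm tall, 15 mm through bore (1 mm play round the rod), both ends alike, mouths coned to 21 mm over 3 mm depth; 0.07 to 0.12 kg. Origin: centre of its underside; z up along the bore. Grip across the outside at any yaw, 22 to 25 mm above its underside.
- ball0 (a joint): First of three sprung steel balls (9 mm, evenly round the rod, centres 37.8 mm above the shoulder, standing out 2.7 mm). Value: how far pressed in, m; 0 = out, 0.0007 to 0.0027 in the sleeve's bore. Riding over them takes a push of about 5 to 8 N, from when the sleeve's underside is about 38 mm above the shoulder; then only about 1 N of rubbing.
- ball1 (a joint): Second ball, same values. When the sleeve's underside is about 4 mm above the shoulder, all three balls jump out into its upper mouth (the click) and the push drops off; the shoulder then stops the sleeve hard. Clicked, it has about 1.2 mm of play; pulling it off takes about as much as pushing it on.
- ball2 (a joint): Third ball, same values.
- spanner_1: Bystander, loose, to be left alone: open-end spanner, 133 mm long, 4 mm thick, lying flat.
- ferrule_tin: Bystander, loose, to be left alone: round lidded tin, 49 mm across, 20 mm high.
- vial_block: Bystander, loose, to be left alone: light block 48 x 112 x 18 mm with capped vials standing in it, 38 mm high in all.
- timer: Bystander, loose, to be left alone: white upright bench timer with a display, 31 x 64 x 58 mm high.
- tape_2: Bystander, loose, to be left alone: roll of black tape lying flat, 64 mm across, 19 mm high.
- screwdriver: Bystander, loose, to be left alone: small screwdriver with a red handle, 150 mm long, lying.
- usb_stick: Bystander, loose, to be left alone: dark USB stick, 51 x 16 x 8 mm.
Things that resemble listed ones, but are neither listed nor needed, are in the scene too. Of the things shaped like the stand, the dark steel one is meant.

How it is judged:
By the outcome, as a careful person would: the job done as asked, in the order asked, and still so for the second after the job is handed in, with the robot touching nothing.
It also fails if it takes over 54 s, if anything falls off the work surface, if the arm or the gripper's body presses on something with over 40 N, if the wrist force passes 120 N, or if a joint passes its speed limit or range.

## Working session

There is one attempt and no reset: what is moved stays moved. The work goes in short steps, Python scripts to look and compute and a shell command to move; the robot and the scene stay as the last step left them, time stands still between calls to the robot, and variables do not carry over. Pictures are saved under pics/ and viewed, at most 10 in all, crops included, and the job is handed in when it is done.

```bash
mkdir -p pics
python3 - <<'E'
from plant import r
import cv2,numpy as np
s=r.get_state(); print(s)
for n in ("scene","top"):
    im=r.capture(n); cv2.imwrite(f"pics/{n}0.png",im[:,:,::-1]); p=r.camera_params(n); print(n,p)
print(r.camera_params("wrist"))
E
```

```text
{'time_s': 0.0, 'joints': array([ 9.11038337e+01,  2.05910496e+01,  6.30628762e-01, -1.90197183e-02,
       -7.01360147e+01, -1.65087964e+01]), 'qd': array([-0.00160659, -0.1254316 , -0.05406582,  0.01790098, -0.00149789,
       -0.10912318]), 'joint_torque': array([-1.44678230e-03, -5.82709587e+01,  2.93058479e+01,  6.99771255e+00,
        6.98751857e-03, -1.54856684e-04]), 'tcp_pos': array([0.17918769, 0.65023959, 0.22210662]), 'eef_rot': array([ 1.79902459e+02, -1.02634122e-02, -1.54114317e+01]), 'contact_force': array([-0.31491344, -0.49041822,  0.50035204]), 'moment': array([-0.02399069,  0.05118666,  0.01162178]), 'gripper_force': 0.0, 'gripper_width': 0.0876405926667013}
scene {'mtx': array([[383.8561608 ,   0.        , 321.11258942],
       [  0.        , 383.8561608 , 198.06709304],
       [  0.        ,   0.        ,   1.        ]]), 'rvec': array([ 1.05831114, -2.05802455,  1.32857995]), 'tvec': array([0.25783817, 0.3079059 , 0.44474977])}
top {'mtx': array([[401.99219979,   0.        , 317.78674717],
       [  0.        , 401.99219979, 198.66635425],
       [  0.        ,   0.        ,   1.        ]]), 'rvec': array([ 2.16650565, -2.21747835,  0.04015231]), 'tvec': array([-0.07434841,  0.55088603,  0.91139804])}
{'mtx': array([[311.50967684,   0.        , 322.91947095],
       [  0.        , 311.50967684, 200.84766967],
       [  0.        ,   0.        ,   1.        ]]), 'mount': array([[ 4.72268909e-04, -9.65837160e-01, -2.59149295e-01,
         6.95702592e-02],
       [ 9.99998758e-01,  8.45856404e-04, -1.33008745e-03,
         7.02092794e-04],
       [ 1.50385097e-03, -2.59148345e-01,  9.65836360e-01,
        -1.62007366e-01],
       [ 0.00000000e+00,  0.00000000e+00,  0.00000000e+00,
         1.00000000e+00]])}
```

View pics/scene0.png

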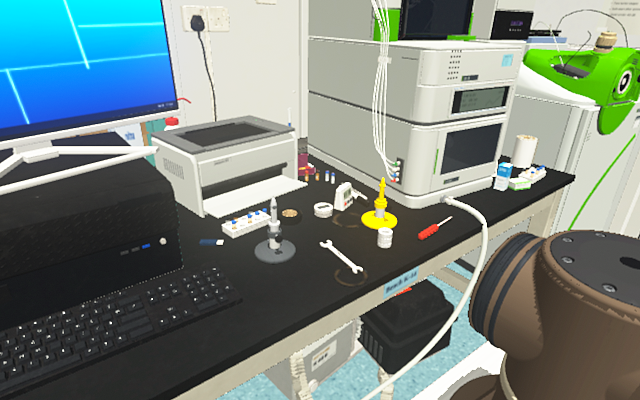

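View pics/top0.png

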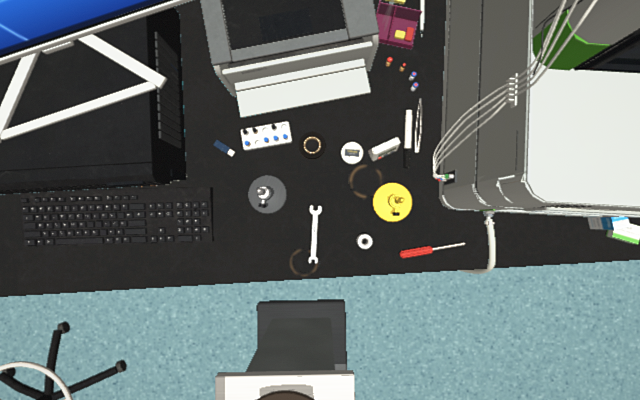

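Candidates. Sleeve: the white ring at top (364,241) / scene (385,238), or the lidded tin at top (351,152) / scene (322,210). Stand: the dark one at top (267,194) / scene (274,245), or the yellow one at top (392,202) / scene (380,215). By the description I choose the ring at (364,241), right of the stand, and the dark stand at (267,194). Next I measure both and check a close crop.

```bash
cat > h.py <<'E'
import cv2,numpy as np
from plant import r
from scipy.spatial.transform import Rotation as R
def cam(n,s=None):
    p=r.camera_params(n)
    if n=="wrist":
        s=s or r.get_state()
        T=np.eye(4);T[:3,:3]=R.from_euler('xyz',s['eef_rot'],degrees=True).as_matrix();T[:3,3]=s['tcp_pos']
        M=T@p['mount'];return p['mtx'],M[:3,:3],M[:3,3]
    Rm=cv2.Rodrigues(p['rvec'])[0];return p['mtx'],Rm.T,-Rm.T@p['tvec']
def ray(c,uv):
    d=c[1]@np.linalg.inv(c[0])@np.array([uv[0],uv[1],1.]);return c[2],d/np.linalg.norm(d)
def onz(c,uv,z):
    o,d=ray(c,uv);return o+d*(z-o[2])/d[2]
def cross(r1,r2):
    (a,u),(b,v)=r1,r2
    t=np.linalg.lstsq(np.c_[u,-v],b-a,rcond=None)[0];p,q=a+u*t[0],b+v*t[1];return (p+q)/2,np.linalg.norm(p-q)
def proj(c,P):
    q=c[0]@(c[1].T@(np.asarray(P)-c[2]));return q[:2]/q[2]
E
python3 - <<'E'
from h import *
t=cv2.imread("pics/top0.png");s=cv2.imread("pics/scene0.png");ct,cs=cam("top"),cam("scene")
a=cv2.resize(t[150:270,230:420],None,fx=4,fy=4,interpolation=cv2.INTER_CUBIC)[:, :]
b=cv2.resize(s[170:280,230:430],None,fx=4,fy=4,interpolation=cv2.INTER_CUBIC)
cv2.imwrite("pics/a.png",a);cv2.imwrite("pics/b.png",b)
print("cams",ct[2],cs[2])
g=cv2.cvtColor(t,cv2.COLOR_BGR2GRAY)
m=np.zeros_like(g);m[228:256,350:380]=(g[228:256,350:380]>90)*255
c=max(cv2.findContours(m,0,2)[0],key=cv2.contourArea);print(cv2.minEnclosingCircle(c))
(u,v),rad=cv2.minEnclosingCircle(c);print("sleeve",onz(ct,(u,v),.036))
m=np.zeros_like(g);m[170:218,240:292]=(g[170:218,240:292]>45)*255
c=max(cv2.findContours(m,0,2)[0],key=cv2.contourArea);e=cv2.fitEllipse(cv2.convexHull(c));print(e);print("foot",onz(ct,e[0],.016),"diam",e[1][0]/ct[0][0,0]*(ct[2][2]-.016))
E
```

```text
cams [ 0.50508591 -0.09660723  0.93552378] [-0.06128708  0.37789134  0.4610108 ]
((364.0, 241.5), 8.381627082824707)
sleeve [ 0.45003856 -0.18804005  0.036     ]
((268.2616882324219, 193.22862243652344), (38.89622497558594, 44.86789321899414), 54.84400939941406)
foot [0.5640095  0.02616763 0.016     ] diam 0.08897188544629525
```

View pics/a.png

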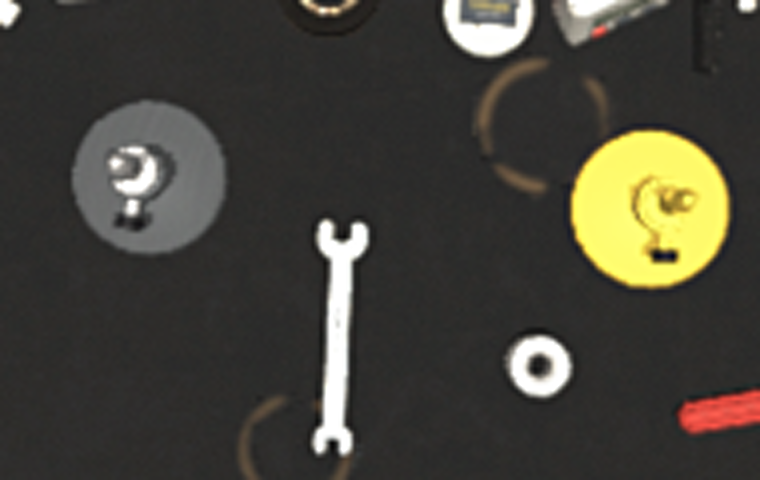

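View pics/b.png

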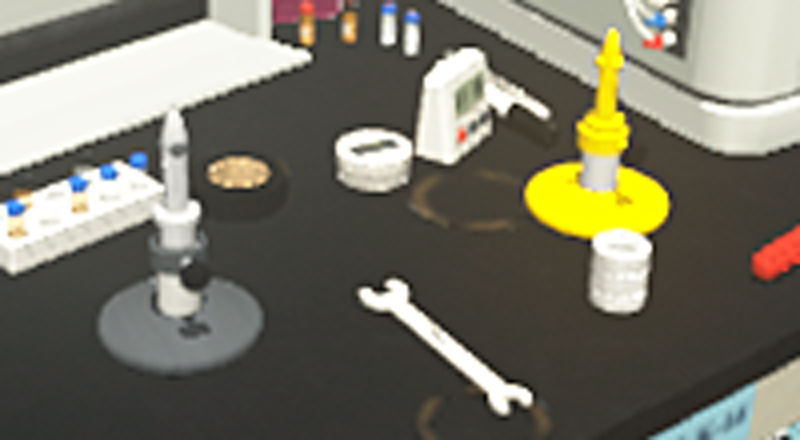

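The crops confirm it. The sleeve with grooves is at top px (365,241.5) and the dark stand's foot centre is at top px (267.3,194.3). The post tip is at top (260,190.7) and scene (273.5,197.5). I now triangulate the post and work out the approach.

Run:
```python
from h import *
ct,cs=cam("top"),cam("scene")
print("tip",cross(ray(ct,(260,190.7)),ray(cs,(273.5,197.7))))
print("foot top",onz(ct,(267.25,194.25),.016),"foot scene",onz(cs,(230+181/4,170+321/4),.016))
print("sleeve scene top",onz(cs,(230+622/4,170+247/4),.036), "top",onz(ct,(365,241.5),.036))
print("yellow foot",onz(ct,(230+650/4,150+209/4),.016))
s=r.get_state();Rt=R.from_euler('xyz',s['eef_rot'],degrees=True).as_matrix()
for w in [(.38,.25,.25),(.45,.05,.25),(.45,-.187,.18)]: print(w,Rt.T@(np.array(w)-s['tcp_pos'])*1000)
```

```text
tip (array([0.56284023, 0.02849994, 0.12956491]), np.float64(0.002212437681228663))
foot top [0.56171705 0.02853206 0.016     ] foot scene [0.54656709 0.03886562 0.016     ]
sleeve scene top [ 0.44653022 -0.18558005  0.036     ] top [ 0.44998894 -0.19026287  0.036     ]
yellow foot [ 0.53663945 -0.25761741  0.016     ]
(0.38, 0.25, 0.25) [299.97151232 332.6411998  -27.23836409]
(0.45, 0.05, 0.25) [420.58463138 506.86059976 -26.96234534]
(0.45, -0.187, 0.18) [483.53164193 735.24129205  43.3863096 ]
```

```bash
python3 -m pendant '[[15,17,-10,0,0,0],[45,50,-27,0,0,0],[80,89,-27,0,0,0],[115,128,-27,0,0,0],[150,166,-27,0,0,0],[185,205,-27,0,0,0],[220,244,-27,0,0,0],[255,283,-27,0,0,0],[285,316,-27,0,0,0],[305,340,-27,0,0,0],[330,375,-27,0,0,0],[355,410,-27,0,0,0],[380,445,-27,0,0,0],[400,480,-27,0,0,0],[420,510,-27,0,0,0],[432,550,-20,0,0,0],[444,590,-10,0,0,0],[456,630,0,0,0,0],[466,670,15,0,0,0],[474,700,30,0,0,0]]' 60 20
python3 -m pendant '[[7,25,10,0,0,0],[10,36,14,0,0,0],[10,36,14,0,0,0],[10,36,14,0,0,0]]'
python3 - <<'E'
from h import *
s=r.get_state();im=r.capture("wrist")[:,:,::-1];cv2.imwrite("pics/w1.png",im);print(s['tcp_pos'],s['eef_rot'],s['joints'])
c=cam("wrist",s);print("expect",proj(c,(.449,-.188,.036)))
E
```

```text
time_s: 2.6
tcp_pos: [0.4494, -0.1519, 0.1931]
eef_rot: [-180.0, -0.0, -15.5]
contact_force: [0.6, -0.8, 0.0]
gripper_width: 0.0602
gripper_force: 0.0
time_s: 3.1
tcp_pos: [0.4506, -0.187, 0.1796]
eef_rot: [-180.0, -0.0, -15.4]
contact_force: [-0.8, 0.2, -0.2]
gripper_width: 0.0603
gripper_force: 0.0
[ 0.4505593  -0.18700689  0.17960714] [-1.79988775e+02 -4.88891485e-02 -1.53854306e+01] [ 6.13165911e-01  4.75454724e+00 -2.60177996e+01  3.12538405e-03
 -5.91775638e+01  7.39998081e+01]
expect [324.03635209 190.22785423]
```

View pics/w1.png

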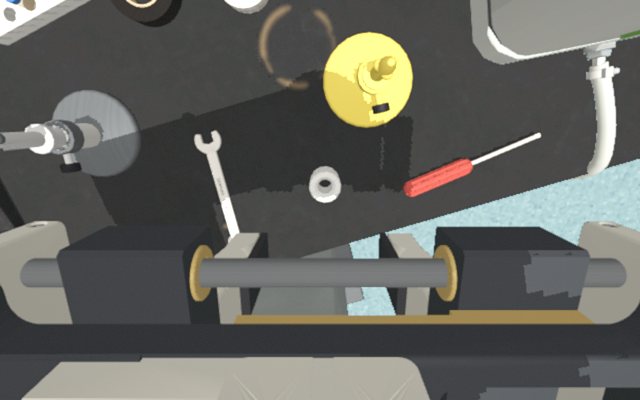

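The wrist view shows the sleeve at (325,184), close to the expected (324,190). The spanner's end at (232,235) and the screwdriver at (410,188) are well clear. The dark stand is at (90,135). I refine from the sleeve's bore and rim.

Run:
```python
from h import *
im=cv2.imread("pics/w1.png");s=r.get_state();c=cam("wrist",s)
g=cv2.cvtColor(im,cv2.COLOR_BGR2GRAY)[160:210,300:350]
crop=cv2.resize(im[160:210,300:350],None,fx=10,fy=10,interpolation=cv2.INTER_CUBIC);cv2.imwrite("pics/w1c.png",crop)
for P in [(.45,-.188,.036),(.45,-.188,0)]: print(proj(c,P))
m=(g>90).astype('uint8');k=max(cv2.findContours(m,0,2)[0],key=cv2.contourArea)
print(cv2.boundingRect(k),cv2.minEnclosingCircle(k))
```

```text
[323.97577057 189.32810872]
[323.92692047 182.15898724]
(9, 6, 33, 38) ((24.0, 24.283782958984375), 18.7163143157959)
```

View pics/w1c.png

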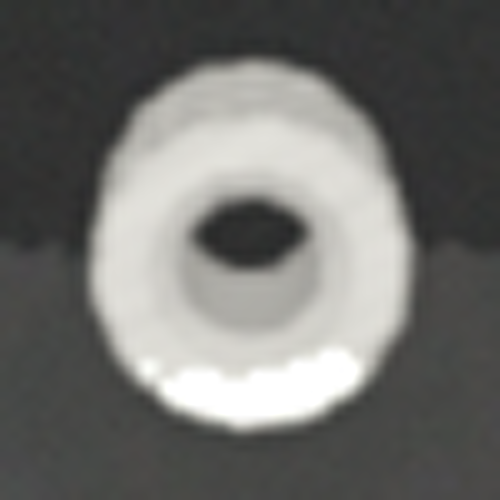

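The crop shows the rim circle centred at crop px (251,271), which is wrist px (324.7,186.7).

Run:
```python
from h import *
s=r.get_state();c=cam("wrist",s)
P=onz(c,(324.7,186.7),.036);print(P)
Rt=R.from_euler('xyz',s['eef_rot'],degrees=True).as_matrix()
print(Rt.T@(np.array([P[0],P[1],.0235])-s['tcp_pos'])*1000)
```

```text
[ 0.45241593 -0.18941358  0.036     ]
[  2.25590236   2.06351703 156.11955637]
```

```bash
python3 -m pendant '[[1,1,20,0,0,0],[2,2,50,0,0,0],[2,2,85,0,0,0],[2,2,115,0,0,0],[2,2,135,0,0,0],[2,2,148,0,0,0],[2,2,155,0,0,0],[2,2,156,0,0,0],[2,2,156,0,0,0]]' 60 20
python3 -m pendant '[[0,0,0,0,0,0],[0,0,0,0,0,0],[0,0,0,0,0,0],[0,0,0,0,0,0],[0,0,0,0,0,0],[0,0,0,0,0,0]]' 20 25
```

```text
time_s: 4.28
tcp_pos: [0.4523, -0.1898, 0.0236]
eef_rot: [-180.0, -0.1, -15.4]
contact_force: [0.1, -0.3, 0.8]
gripper_width: 0.0601
gripper_force: 0.0
time_s: 5.03
tcp_pos: [0.4519, -0.1899, 0.0232]
eef_rot: [180.0, -0.0, -15.4]
contact_force: [-0.3, 0.5, 3.1]
gripper_width: 0.0313
gripper_force: 25.0
```

```bash
python3 -m pendant '[[0,0,-5,0,0,0],[0,0,-20,0,0,0],[0,0,-50,0,0,0],[0,0,-90,0,0,0],[0,0,-130,0,0,0],[0,0,-160,0,0,0],[2,-10,-176,0,0,0],[8,-40,-176,0,0,0],[16,-80,-176,0,0,0],[24,-120,-176,0,0,0],[32,-160,-176,0,0,0],[40,-200,-176,0,0,0],[46,-228,-176,0,0,0],[48,-240,-176,0,0,0],[48,-240,-176,0,0,0],[48,-240,-176,0,0,0]]'
python3 - <<'E'
from h import *
s=r.get_state();im=r.capture("wrist")[:,:,::-1];cv2.imwrite("pics/w2.png",im[100:300,160:480].repeat(2,0).repeat(2,1));cv2.imwrite("pics/w2f.png",im);print(s['tcp_pos'],s['eef_rot'],s['joints'],s['gripper_width'],s['contact_force'])
for n in ("scene","top"): cv2.imwrite(f"pics/{n}2.png",r.capture(n)[:,:,::-1])
c=cam("wrist",s);print("tip",proj(c,(.5628,.0285,.13)),"foot",proj(c,(.5617,.0285,.016)),"sleeve bottom",proj(c,s['tcp_pos']-[0,0,.0235]))
E
```

```text
time_s: 7.02
tcp_pos: [0.5613, 0.028, 0.199]
eef_rot: [180.0, 0.0, -15.4]
contact_force: [0.8, -0.4, -0.5]
gripper_width: 0.0313
gripper_force: 25.0
[0.56131434 0.02798689 0.1990385 ] [ 1.79986787e+02  2.26171980e-02 -1.54363782e+01] [ 2.28062791e+01  1.09759395e+01 -1.57931404e+01 -4.05671491e-03
 -6.32568621e+01  5.17591716e+01] 0.03129023236829493 [ 0.82974281 -0.35703056 -0.54169864]
tip [321.24804205 208.65924621] foot [322.16129862 180.87069242] sleeve bottom [322.1915313  231.03516693]
```

View pics/w2.png

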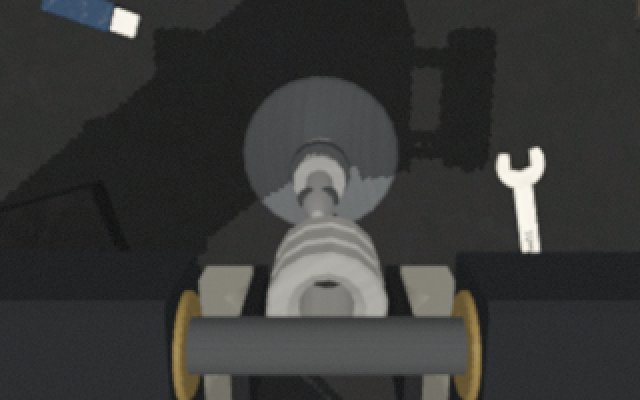

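The view shows the held sleeve centred at crop x≈328, full px 324. The post and foot axis is at crop x≈320, full px 320, with the spanner clear at right. I measure these edges, then turn 90° and do the same across the other direction.

```bash
cat >> h.py <<'E'
def edges(g,row,u0,hw=30):
    """subpixel outer strong edges around u0 on a row (avg of 3 rows)"""
    p=g[row-1:row+2,u0-hw:u0+hw].astype(float).mean(0);d=np.gradient(p)
    return [(round(float(u0-hw+i),1),int(d[i])) for i in range(1,len(d)-1) if abs(d[i])>=8 and abs(d[i])>=abs(d[i-1]) and abs(d[i])>abs(d[i+1])]
E
python3 - <<'E'
from h import *
im=cv2.imread("pics/w2f.png");g=cv2.cvtColor(im,cv2.COLOR_BGR2GRAY)
for row in (182,186,190,194,198,202,206,214,220,240,250): print(row,edges(g,row,322,40))
s=r.get_state();c=cam("wrist",s)
for z in (.0125,-.0235,-.06,-.1,-.127,-.183): print(z,proj(c,s['tcp_pos']+[0,0,z]),(s['tcp_pos'][2]+z))
E
```

```text
182 [(309.0, 29), (329.0, -26), (335.0, 9), (358.0, -15)]
186 [(307.0, 35), (314.0, -11), (323.0, 11), (332.0, -33), (335.0, 17), (339.0, -19), (357.0, -12)]
190 [(284.0, 15), (307.0, 31), (313.0, -18), (326.0, 20), (332.0, -38), (340.0, -9), (342.0, 8), (356.0, -20)]
194 [(286.0, 11), (299.0, 10), (307.0, 20), (312.0, -20), (316.0, 16), (321.0, -16), (327.0, 29), (331.0, -22), (354.0, -21)]
198 [(288.0, 10), (292.0, 11), (295.0, 8), (308.0, -17), (313.0, 16), (325.0, -14), (329.0, 28), (331.0, -9), (351.0, -18)]
202 [(292.0, 14), (309.0, -15), (311.0, 18), (326.0, -12), (329.0, 11), (348.0, -17)]
206 [(296.0, 15), (316.0, 12), (321.0, -12), (326.0, -8), (343.0, -13)]
214 [(304.0, 18), (340.0, -20)]
220 [(301.0, 31), (340.0, 8), (345.0, -32)]
240 [(285.0, -37), (295.0, 35), (317.0, -13), (327.0, 10), (351.0, -41)]
250 [(293.0, 55), (304.0, -8), (309.0, -15), (337.0, 13), (342.0, 8), (353.0, -54)]
0.0125 [321.93947474 255.40313295] 0.21174448000768772
-0.0235 [322.20443114 231.05316538] 0.17574448000768772
-0.06 [322.39214311 213.80209993] 0.13924448000768772
-0.1 [322.54178579 200.04967017] 0.09924448000768771
-0.127 [322.62079839 192.78827085] 0.07224448000768771
-0.183 [322.74727477 181.16486568] 0.016244480007687717
```

```bash
python3 -m pendant '[[0,-2.5,0,0,0,0],[0,-2.5,0,0,0,0.15],[0,-2.5,0,0,0,0.32],[0,-2.5,0,0,0,0.49],[0,-2.5,0,0,0,0.66],[0,-2.5,0,0,0,0.83],[0,-2.5,0,0,0,1.0],[0,-2.5,0,0,0,1.17],[0,-2.5,0,0,0,1.34],[0,-2.5,0,0,0,1.48],[0,-2.5,0,0,0,1.571],[0,-2.5,0,0,0,1.571],[0,-2.5,0,0,0,1.571]]'
python3 - <<'E'
from h import *
s=r.get_state();im=r.capture("wrist")[:,:,::-1];cv2.imwrite("pics/w3.png",im[100:300,160:480].repeat(2,0).repeat(2,1));cv2.imwrite("pics/w3f.png",im);print(s['tcp_pos'],s['eef_rot'],s['joints'])
g=cv2.cvtColor(im,cv2.COLOR_BGR2GRAY)
for row in (178,182,186,190,194,198,202,206,214,220,240,250): print(row,edges(g,row,322,40))
E
```

```text
time_s: 8.8
tcp_pos: [0.5625, 0.0312, 0.1991]
eef_rot: [-180.0, 0.0, -105.3]
contact_force: [-1.1, 0.9, -0.1]
gripper_width: 0.0313
gripper_force: 25.0
[0.56251048 0.03117651 0.19909605] [-1.79995312e+02  5.25238956e-03 -1.05301468e+02] [ 2.30756662e+01  1.10815287e+01 -1.56513448e+01 -1.35163109e-03
 -6.32601905e+01 -3.83765263e+01]
178 [(346.0, 10), (360.0, -14)]
182 [(314.0, 18), (328.0, -18), (344.0, -24), (352.0, 19), (359.0, -16)]
186 [(283.0, 14), (310.0, 30), (332.0, -30), (335.0, 35), (345.0, -54), (350.0, 8), (353.0, 10), (359.0, -15)]
190 [(284.0, 15), (308.0, 36), (315.0, -15), (326.0, 12), (333.0, -39), (336.0, 15), (342.0, 8), (345.0, -34), (349.0, 10), (353.0, 11), (357.0, -14)]
194 [(286.0, 14), (308.0, 39), (314.0, -26), (320.0, 8), (327.0, 17), (333.0, -35), (341.0, 15), (345.0, -12), (356.0, -15)]
198 [(288.0, 15), (309.0, 32), (312.0, -39), (316.0, 8), (325.0, -8), (328.0, 23), (333.0, -34), (354.0, -12)]
202 [(291.0, 12), (310.0, 17), (314.0, 13), (327.0, -20), (351.0, -14)]
206 [(295.0, 9), (312.0, 16), (328.0, -21), (345.0, -8)]
214 [(304.0, 24), (341.0, -23)]
220 [(301.0, 36), (311.0, 9), (341.0, 8), (346.0, -35)]
240 [(285.0, -38), (295.0, 39), (317.0, -17), (329.0, 10), (351.0, -41)]
250 [(293.0, 56), (304.0, -8), (309.0, -14), (337.0, 15), (342.0, 8), (353.0, -53)]
```

View pics/w3.png

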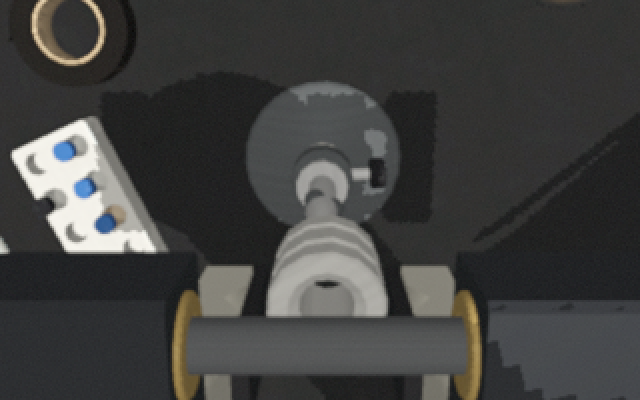

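In this second direction the sleeve is centred at px 323 and the post, shoulder and foot are at about px 320.5. That calls for a further −2.4 mm along tool y. I shift, come down 30 mm (still above the tip), look, turn back and look again.

```bash
cat > look.py <<'E'
from h import *
import sys
s=r.get_state();im=r.capture("wrist")[:,:,::-1];cv2.imwrite(f"pics/{sys.argv[1]}.png",im);print(s['tcp_pos'],s['eef_rot'])
g=cv2.cvtColor(im,cv2.COLOR_BGR2GRAY)
for row in (182,190,194,198,202,206,214,220,250): print(row,edges(g,row,322,44))
c=cam("wrist",s)
for z in (.212,.1757,.1,.0725,.016): print(z,proj(c,[*s['tcp_pos'][:2],z]),c[1].T[2]@(np.array([*s['tcp_pos'][:2],z])-c[2]))
E
python3 -m pendant '[[0,-1.2,0,0,0,0],[0,-2.4,10,0,0,0],[0,-2.4,20,0,0,0],[0,-2.4,27,0,0,0],[0,-2.4,30,0,0,0],[0,-2.4,30,0,0,0],[0,-2.4,30,0,0,0]]'
python3 look.py w4
python3 -m pendant '[[0,0,0,0,0,-0.1],[0,0,0,0,0,-0.26],[0,0,0,0,0,-0.43],[0,0,0,0,0,-0.6],[0,0,0,0,0,-0.77],[0,0,0,0,0,-0.94],[0,0,0,0,0,-1.11],[0,0,0,0,0,-1.28],[0,0,0,0,0,-1.42],[0,0,0,0,0,-1.52],[0,0,0,0,0,-1.571],[0,0,0,0,0,-1.571],[0,0,0,0,0,-1.571]]'
python3 look.py w5
```

```text
time_s: 9.72
tcp_pos: [0.565, 0.0306, 0.1694]
eef_rot: [-180.0, 0.0, -105.4]
contact_force: [0.8, 0.8, -1.6]
gripper_width: 0.0315
gripper_force: 25.0
[0.5650408  0.03063405 0.16935158] [-1.79973815e+02  1.32822660e-02 -1.05407510e+02]
182 [(282.0, 16), (351.0, 18), (358.0, -18)]
190 [(282.0, 15), (315.0, 20), (332.0, -21), (339.0, 14), (349.0, -39), (358.0, 14)]
194 [(283.0, 17), (311.0, 33), (336.0, -32), (340.0, 39), (350.0, -52), (356.0, 10), (359.0, 9), (364.0, -15)]
198 [(284.0, 14), (309.0, 33), (317.0, -16), (330.0, 15), (337.0, -35), (347.0, 17), (349.0, -37), (358.0, 11), (362.0, -14)]
202 [(286.0, 14), (309.0, 37), (316.0, -21), (331.0, 20), (338.0, -38), (346.0, 17), (356.0, -14), (361.0, -12)]
206 [(289.0, 11), (310.0, 33), (315.0, -33), (324.0, 17), (332.0, 17), (337.0, -38), (358.0, -12)]
214 [(296.0, 8), (304.0, 11), (307.0, 10), (339.0, -14), (350.0, -11)]
220 [(301.0, 36), (311.0, 8), (340.0, 8), (345.0, -34)]
250 [(282.0, -38), (293.0, 56), (304.0, -8), (309.0, -14), (337.0, 16), (342.0, 8), (353.0, -53)]
0.212 [322.76024947 286.59417765] 0.13355581384608983
0.1757
[... 630 characters left out ...]
0, -34), (362.0, -20)]
202 [(285.0, 11), (300.0, 13), (309.0, 33), (316.0, -17), (331.0, 17), (337.0, -28), (360.0, -20)]
206 [(288.0, 11), (294.0, 9), (310.0, 18), (315.0, -24), (326.0, -9), (331.0, 24), (336.0, -18), (358.0, -18)]
214 [(295.0, 14), (337.0, -9), (352.0, -12)]
220 [(301.0, 29), (340.0, 8), (345.0, -29)]
250 [(282.0, -35), (293.0, 51), (304.0, -8), (309.0, -14), (337.0, 13), (342.0, 8), (353.0, -49), (364.0, 38)]
0.212 [321.6048847  285.73742452] 0.13317143977408225
0.1757 [321.9907956  250.63911757] 0.16823307712995816
0.1 [322.4348529  210.25243871] 0.24135059635419528
0.0725 [322.53614937 201.03960017] 0.2679124428359195
0.016 [322.69190688 186.87357138] 0.3224849637892801
```

Both directions now show the sleeve and post centred on px 323. I go down onto the nose with care.

```bash
python3 -m pendant '[[0,0,5,0,0,0],[0,0,10,0,0,0],[0,0,14,0,0,0],[0,0,17,0,0,0],[0,0,20,0,0,0],[0,0,20,0,0,0]]'
python3 -m pendant '[[0,0,1.5,0,0,0],[0,0,3,0,0,0],[0,0,4.5,0,0,0],[0,0,6,0,0,0],[0,0,6,0,0,0]]'
```

```text
time_s: 12.2
tcp_pos: [0.5647, 0.0305, 0.1488]
eef_rot: [180.0, 0.0, -15.4]
contact_force: [-0.2, -0.1, -1.1]
gripper_width: 0.0313
gripper_force: 25.0
time_s: 12.82
tcp_pos: [0.5647, 0.0306, 0.1429]
eef_rot: [180.0, 0.0, -15.4]
contact_force: [0.3, 1.4, 0.1]
gripper_width: 0.0315
gripper_force: 25.0
```

```bash
python3 -m pendant '[[0,0,1.5,0,0,0],[0,0,3,0,0,0],[0,0,4.5,0,0,0],[0,0,6,0,0,0],[0,0,6,0,0,0]]'
python3 - <<'E'
from plant import r
print(r.get_state()['contact_force'],r.get_state()['moment'])
E
```

```text
time_s: 13.45
tcp_pos: [0.5648, 0.0306, 0.1369]
eef_rot: [180.0, 0.0, -15.4]
contact_force: [-0.2, -0.5, -1.2]
gripper_width: 0.0315
gripper_force: 25.0
[-0.17904363 -0.47962343 -1.23883129] [-0.00308537 -0.00738089 -0.02886024]
```

```bash
python3 -m pendant '[[0,0,0.5,0,0,0],[0,0,1,0,0,0],[0,0,1.5,0,0,0],[0,0,2,0,0,0]]'
python3 -m pendant '[[0,0,0.5,0,0,0],[0,0,1,0,0,0],[0,0,1.5,0,0,0],[0,0,2,0,0,0]]'
```

```text
time_s: 13.95
tcp_pos: [0.565, 0.0306, 0.1354]
eef_rot: [-180.0, -0.0, -15.4]
contact_force: [-0.7, 0.5, 3.9]
gripper_width: 0.0312
gripper_force: 25.0
time_s: 14.45
tcp_pos: [0.5655, 0.0306, 0.134]
eef_rot: [-180.0, -0.1, -15.4]
contact_force: [-0.8, -0.8, 6.7]
gripper_width: 0.0314
gripper_force: 25.0
```

```bash
python3 -m pendant '[[0,0,0.5,0,0,0],[0,0,1,0,0,0],[0,0,1.5,0,0,0]]'
python3 -m pendant '[[0,0,0.5,0,0,0],[0,0,1,0,0,0],[0,0,1.5,0,0,0]]'
```

```text
time_s: 14.82
tcp_pos: [0.5649, 0.0306, 0.1317]
eef_rot: [-180.0, -0.0, -15.4]
contact_force: [-1.4, 0.7, 2.5]
gripper_width: 0.0317
gripper_force: 25.0
time_s: 15.2
tcp_pos: [0.5647, 0.0306, 0.1298]
eef_rot: [180.0, 0.0, -15.4]
contact_force: [-0.2, -0.3, 1.1]
gripper_width: 0.0312
gripper_force: 25.0
```

It has ridden over the balls, peaking at about 8 N, so the shoulder is at about 0.074. I expect the click near TCP z≈0.102 and bottom near 0.098.

```bash
python3 -m pendant '[[0,0,1.5,0,0,0],[0,0,3.5,0,0,0],[0,0,5.5,0,0,0],[0,0,7.5,0,0,0],[0,0,9.5,0,0,0],[0,0,11.5,0,0,0],[0,0,13.5,0,0,0],[0,0,15.5,0,0,0],[0,0,17.5,0,0,0],[0,0,19.5,0,0,0],[0,0,21,0,0,0],[0,0,21,0,0,0]]'
python3 -m pendant '[[0,0,0.5,0,0,0],[0,0,1,0,0,0],[0,0,1.5,0,0,0],[0,0,2,0,0,0]]'
python3 -m pendant '[[0,0,0.5,0,0,0],[0,0,1,0,0,0],[0,0,1.5,0,0,0]]'
```

```text
time_s: 16.7
tcp_pos: [0.5646, 0.0306, 0.1086]
eef_rot: [180.0, 0.0, -15.4]
contact_force: [0.5, 1.4, -0.8]
gripper_width: 0.0315
gripper_force: 25.0
time_s: 17.2
tcp_pos: [0.5648, 0.0306, 0.1071]
eef_rot: [-180.0, -0.0, -15.4]
contact_force: [-1.6, 1.1, 1.9]
gripper_width: 0.0315
gripper_force: 25.0
time_s: 17.58
tcp_pos: [0.5648, 0.0306, 0.1055]
eef_rot: [180.0, -0.0, -15.4]
contact_force: [-1.9, 0.0, 1.2]
gripper_width: 0.0319
gripper_force: 25.0
```

```bash
for i in 1 ; do python3 -m pendant '[[0,0,0.5,0,0,0],[0,0,1,0,0,0]]'; done
python3 -m pendant '[[0,0,0.5,0,0,0],[0,0,1,0,0,0]]'
python3 -m pendant '[[0,0,0.5,0,0,0],[0,0,1,0,0,0]]'
```

```text
time_s: 17.82
tcp_pos: [0.5648, 0.0306, 0.1045]
eef_rot: [180.0, 0.0, -15.4]
contact_force: [-1.6, 0.8, 1.1]
gripper_width: 0.0316
gripper_force: 25.0
time_s: 18.08
tcp_pos: [0.5648, 0.0306, 0.1035]
eef_rot: [-180.0, -0.0, -15.4]
contact_force: [-2.0, 0.1, 2.5]
gripper_width: 0.0313
gripper_force: 25.0
time_s: 18.32
tcp_pos: [0.5648, 0.0305, 0.1024]
eef_rot: [180.0, 0.0, -15.4]
contact_force: [-2.0, 0.5, -0.1]
gripper_width: 0.0316
gripper_force: 25.0
```

```bash
python3 -m pendant '[[0,0,0.5,0,0,0],[0,0,1,0,0,0]]'
python3 -m pendant '[[0,0,0.5,0,0,0],[0,0,0.5,0,0,0]]'
```

```text
time_s: 18.58
tcp_pos: [0.5647, 0.0306, 0.1013]
eef_rot: [180.0, 0.0, -15.4]
contact_force: [-0.9, 0.2, -0.4]
gripper_width: 0.0312
gripper_force: 25.0
time_s: 18.82
tcp_pos: [0.5646, 0.0305, 0.1007]
eef_rot: [180.0, 0.0, -15.4]
contact_force: [-0.0, 1.4, -4.4]
gripper_width: 0.0313
gripper_force: 25.0
```

The force reversed to −4.4 N, so the balls are snapping into the mouth. I continue in half-millimetre steps until the shoulder stops it.

```bash
python3 -m pendant '[[0,0,0.4,0,0,0],[0,0,0.4,0,0,0]]'
python3 -m pendant '[[0,0,0.4,0,0,0],[0,0,0.4,0,0,0]]'
```

```text
time_s: 19.08
tcp_pos: [0.5646, 0.0305, 0.1004]
eef_rot: [180.0, 0.0, -15.4]
contact_force: [-0.6, 0.6, -4.0]
gripper_width: 0.0314
gripper_force: 25.0
time_s: 19.32
tcp_pos: [0.5647, 0.0306, 0.1002]
eef_rot: [180.0, 0.0, -15.4]
contact_force: [-0.3, 1.2, -3.5]
gripper_width: 0.0311
gripper_force: 25.0
```

```bash
python3 -m pendant '[[0,0,0.4,0,0,0],[0,0,0.4,0,0,0]]'
python3 -m pendant '[[0,0,0.4,0,0,0],[0,0,0.4,0,0,0]]'
```

```text
time_s: 19.58
tcp_pos: [0.5648, 0.0306, 0.0998]
eef_rot: [180.0, 0.0, -15.4]
contact_force: [-1.0, -0.1, -3.6]
gripper_width: 0.0314
gripper_force: 25.0
time_s: 19.82
tcp_pos: [0.5647, 0.0305, 0.0994]
eef_rot: [180.0, 0.0, -15.4]
contact_force: [-0.8, 0.6, -2.2]
gripper_width: 0.0314
gripper_force: 25.0
```

```bash
python3 -m pendant '[[0,0,0.4,0,0,0],[0,0,0.4,0,0,0]]'
python3 -m pendant '[[0,0,0.3,0,0,0],[0,0,0.3,0,0,0]]'
```

```text
time_s: 20.08
tcp_pos: [0.5648, 0.0306, 0.0991]
eef_rot: [180.0, 0.0, -15.4]
contact_force: [-2.5, 0.9, -2.5]
gripper_width: 0.0315
gripper_force: 25.0
time_s: 20.32
tcp_pos: [0.5649, 0.0306, 0.0988]
eef_rot: [-180.0, -0.0, -15.4]
contact_force: [-1.7, 0.6, -1.8]
gripper_width: 0.0315
gripper_force: 25.0
```

```bash
python3 -m pendant '[[0,0,0.3,0,0,0],[0,0,0.3,0,0,0]]'
python3 -m pendant '[[0,0,0.3,0,0,0],[0,0,0.3,0,0,0]]'
```

```text
time_s: 20.58
tcp_pos: [0.565, 0.0306, 0.0985]
eef_rot: [-180.0, -0.0, -15.4]
contact_force: [-0.4, 0.5, -1.3]
gripper_width: 0.0311
gripper_force: 25.0
time_s: 20.82
tcp_pos: [0.5651, 0.0306, 0.0983]
eef_rot: [-180.0, -0.0, -15.4]
contact_force: [-0.0, 0.9, -1.9]
gripper_width: 0.0312
gripper_force: 25.0
```

```bash
python3 -m pendant '[[0,0,0.3,0,0,0],[0,0,0.3,0,0,0]]'
python3 -m pendant '[[0,0,0.3,0,0,0],[0,0,0.3,0,0,0]]'
```

```text
time_s: 21.08
tcp_pos: [0.5651, 0.0306, 0.098]
eef_rot: [-180.0, -0.0, -15.4]
contact_force: [-0.1, 0.7, -0.7]
gripper_width: 0.0317
gripper_force: 25.0
time_s: 21.32
tcp_pos: [0.5649, 0.0306, 0.0976]
eef_rot: [-180.0, -0.0, -15.4]
contact_force: [0.2, 0.4, 0.1]
gripper_width: 0.0312
gripper_force: 25.0
```

```bash
python3 -m pendant '[[0,0,0.3,0,0,0],[0,0,0.3,0,0,0]]'
```

```text
time_s: 21.58
tcp_pos: [0.565, 0.0306, 0.0975]
eef_rot: [-180.0, -0.0, -15.4]
contact_force: [-1.5, 0.8, 2.1]
gripper_width: 0.0312
gripper_force: 25.0
```

```bash
python3 -m pendant '[[0,0,0.3,0,0,0],[0,0,0.3,0,0,0]]'
python3 -m pendant '[[0,0,0.3,0,0,0],[0,0,0.3,0,0,0]]'
```

```text
time_s: 21.82
tcp_pos: [0.5651, 0.0306, 0.0975]
eef_rot: [-180.0, -0.0, -15.4]
contact_force: [-1.9, -0.5, 4.8]
gripper_width: 0.0312
gripper_force: 25.0
time_s: 22.08
tcp_pos: [0.5652, 0.0305, 0.0975]
eef_rot: [-180.0, -0.1, -15.4]
contact_force: [-2.3, 0.2, 7.0]
gripper_width: 0.0317
gripper_force: 25.0
```

It is a hard stop at TCP z=0.0975. The travel from ball contact is about 38 mm, as specified, and the bearing is about 8 N. I ease off, open, back away straight up and look.

```bash
python3 -m pendant '[[0,0,-0.4,0,0,0],[0,0,-0.7,0,0,0],[0,0,-0.7,0,0,0]]'
python3 -m pendant '[[0,0,0,0,0,0],[0,0,0,0,0,0],[0,0,0,0,0,0],[0,0,0,0,0,0]]' 60
python3 -m pendant '[[0,0,-5,0,0,0],[0,0,-15,0,0,0],[0,0,-35,0,0,0],[0,0,-60,0,0,0],[0,0,-90,0,0,0],[0,0,-120,0,0,0],[-10,0,-135,0,0,0],[-40,0,-140,0,0,0],[-80,0,-140,0,0,0],[-80,0,-140,0,0,0],[-80,0,-140,0,0,0]]'
python3 - <<'E'
from h import *
b=[]
for n in ("scene","top"):
    im=r.capture(n)[:,:,::-1];b.append(cv2.resize(im[150:290,220:430] if n=="scene" else im[100:270,200:480],(400,270),interpolation=cv2.INTER_CUBIC))
im=r.capture("wrist")[:,:,::-1];b.append(cv2.resize(im[50:250,180:460],(400,270)))
cv2.imwrite("pics/end.png",np.vstack([np.hstack(b[:2]),np.hstack([b[2],b[2]*0])]));print(r.get_state()['contact_force'])
E
```

```text
time_s: 22.45
tcp_pos: [0.565, 0.0306, 0.0975]
eef_rot: [-180.0, -0.0, -15.4]
contact_force: [-0.4, -0.3, 3.9]
gripper_width: 0.0315
gripper_force: 25.0
time_s: 22.95
tcp_pos: [0.5648, 0.0306, 0.0972]
eef_rot: [180.0, 0.0, -15.4]
contact_force: [0.0, -0.0, 0.5]
gripper_width: 0.0593
gripper_force: 0.0
time_s: 24.32
tcp_pos: [0.4875, 0.052, 0.2377]
eef_rot: [-180.0, -0.0, -15.4]
contact_force: [0.4, -0.2, -0.2]
gripper_width: 0.0598
gripper_force: 0.0
[-0.4541498   0.02450318 -0.80295253]
```

View pics/end.png

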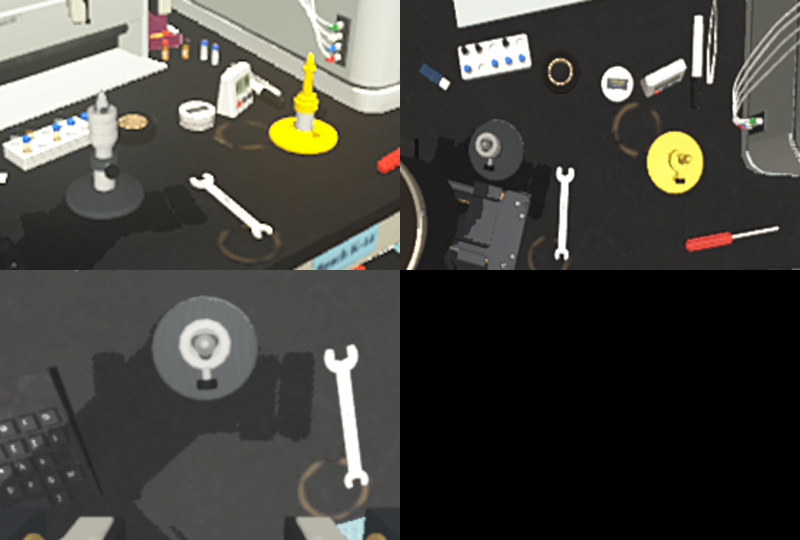

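The sleeve is seated low on the dark stand's post with only the nose above it, at (103,125) in the scene panel and (205,343) in the wrist panel. The bystanders are unmoved and the gripper is clear, so I hand in.

```bash
python3 -c "
from plant import r
print(r.close_job())"
```

```text
the job is handed in; nothing more can be done
None
```

The sleeve is clicked onto the dark stand's post and down on the shoulder, released with the gripper clear at about 24 s; the highest bearing force I read was about 8 N, the bystanders look unmoved, and the job is handed in with no verdict returned.

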